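# Clamp the vials in the tube mixer

### The job

Get the tube mixer ready to run: set the loose clamp cover level on the vials, its hole over the threaded stud and its end notches round the two guide rods. Pressing only lightly, turn the red wing knob back (anticlockwise from above) until you feel its thread start drop in, and only then turn it forward (clockwise) until it comes up firm and the cover is clamped on the vials, without forcing it further. Let go of it, and leave the other things on the bench where they are.

Things in the scene. Friction and masses are not known exactly. Their poses are not given: they have to be found in the camera images.
- mixer: tube mixer, fixed: white housing 200 x 190 x 56 mm, two dials on its front (-x); on it a blue block with eight glass vials in two rows along y, cap tops all at z = 132 mm. Origin: on the bench under the housing's centre, z up. Two upright steel guide rods, 8 mm thick with tapered tips, at y = +64 and -64 mm (x = 0) in its axes, reach z = 153 mm.
- stud: fixed steel stud in the mixer's middle. Origin: on its axis, level with the cap tops (132 mm over the bench); axes parallel to the mixer's. Core 16 mm thick. Two-start right-hand thread, 26 mm across: ridges 3.5 mm thick begin 25 mm above the origin and fall 16 mm a turn clockwise for 115 degrees, then a 65 degree gap. The angle of the starts varies, is hidden in every pose, and must be felt.
- stud_tip (a point): end of the stud's tapered nose, on its axis, 34 mm above the stud's origin
- cover: loose clamp cover, flat on the bench at the start: aluminium plate 92 (x) x 144 (y) x 10 mm, rubber below, 0.5 kg with its captive knob. Origin: centre of the underside, z up. 33 mm hole in the middle; in the middle of each short end a notch 13.6 mm wide (x), 16 mm deep (y), for a guide rod. Half a turn gives the same fit. On the vials its origin meets the stud's origin.
- knob_grip (a point): grip point in the knob's red wing, 3 mm below its top, 71 mm above the cover's underside (plus knob_float). Wing 56 mm long (this point's x), 16 mm thick (its y: pinch here), 28 mm high, over a black sleeve 39 mm across (top 21 mm below this point, bore 29 mm) that goes over the stud. Two 4 mm lugs in the sleeve, 55 mm below this point, ride on the thread.
- knob (a joint): angle of the knob in the cover (rad), near 0 at the start; grows clockwise from above (forward, tightening), falls anticlockwise (backing). With the cover on the vials the lugs pass the thread starts after 0.5 to 2.1 rad of backing. Forward from there the thread clamps the cover and meets an end stop after 1.4 to 2.4 rad: the moment jumps from under 0.1 to over 0.3 N m. It holds by itself.
- knob_float (a joint): axial play of the knob in the cover (m): 0 = down on the cover, 0.014 = pulled up (so the cover hangs when carried by the wing). With the cover on the vials the knob first stands on the thread ridges at 0.005 to 0.011; past the thread starts the push on it vanishes and it can be lowered to 0. Clamped it stays at 0. A firm clamp bears on the vials with some 20 to 60 N.
- wash_bottle: white wash bottle with a red cap, 62 x 94 x 191 mm, standing loose; origin under its centre
- beaker: empty glass beaker, 64 mm across, 82 mm high, loose; origin under its centre
- spare_vial: spare vial with a white cap, 30 mm across, 76 mm high, standing loose; origin under its centre
- crucible: small cream crucible, 34 mm across, 36 mm high, loose; origin under its centre

How it is judged:
By the outcome, as a careful person would: the job done as asked, in the order asked, and still so for the second after the job is handed in, with the robot touching nothing.
It also fails if it takes over 61 s, if anything falls off the work surface, if the arm or the gripper's body presses on something with over 40 N, if the wrist force passes 120 N, or if a joint passes its speed limit or range.

### The arm

A 6-joint arm with a two-finger parallel gripper is mounted at the origin on a cart in front of the work surface, level with it; the furniture and walls round the work are solid. World frame = base frame: x ahead of the robot, y to its left, z up, the work surface at z = 0. Lengths are in mm, angles in rad, forces in N, time in s.
With the tool pointing down it reaches from about 350 to 875 mm from the base axis. Payload 4.2 kg.
Tool frame: the origin (TCP) lies between the finger pads; the fingertips stand 25 mm ahead of it and the grasp point (between the pads) lies 6 mm ahead of it; z points along the fingers, y is the line along which they close (so a half turn about z gives the same grasp; the last joint's range is limited). The gripper opens to 85 mm and grips with 20 to 120 N. Pads are 22 mm wide; open, the fingers measure 114 mm over their backs; the gripper's body (76 mm by 85 mm) begins 54 mm behind the grasp point. The pads swing forward as they close: fully open they stand 13 mm farther back than shut.
Start: joints at [-0.884, 0.385, 0.008, 0, -1.194, -0.259], TCP at [259.306, -568.647, 256.312] pointing down, gripper open.
Joint ranges: [-3.14, 3.14], [-1.21, 2.06], [-1.07, 1.41], [-3.16, 2.05], [-2.99, -0.16], [-3.1, 3.1]. Speed limits (rad/s): [2.79, 2.79, 3.14, 3.14, 3.14, 3.14].

### API

Orientations are given as a unit quaternion [x, y, z, w].
In Python, from bench import arm gives the robot as it stands.
- The arm moves only by the shell command python3 -m pendant 'ROWS'. ROWS is JSON, a list of rows, each a list of 7 numbers: the shift along the tool's x, y, z in m, then the turn, a rotation vector about the tool's x, y, z in degrees, then the finger opening in m, from 0 to 0.0854. In form: [[x, y, z, wx, wy, wz, fingers], ...]. A call has 1 to 12 rows; each row shifts and turns the commanded pose from where the row before left it, along the tool's axes as they then stand; what a row does not reach is not made up. A row lasts 1/10 s, in which the tool goes at most 50 mm and 8.59 degrees, less where a joint would pass 70% of its speed; a pose out of reach is approached as far as the arm can. A call is refused whole if a number of a shift passes 0.05 or a number of a turn 8.59, either way. A call with a gripper value outside its range is refused whole. The fingers move at their own pace and stop on an object; the grip force is fixed at half the most. Time passes only in rows, so rows that do not move let the fingers close. It gives the time, the measured TCP pose, the force, the opening and the grip force at its end, in the units of the state.
- arm.read_state(): the state, without advancing time (a new reading comes with each control period).
- arm.get_image(name): name is "side" or "top" or "wrist"; returns a dict with "image" (400x640x3 uint8, red, green, blue), "fx", "fy", "cx", "cy" (pixels), "xyz" and "rotation" of the camera in the world. Camera axes: x right, y down, z forward; pixel columns grow to the right and rows downward; lengths in mm; the calibration is good to about 2 mm. A picture is of the moment at which its call begins. There is no depth.
- arm.job_done(): hands the job in; it is judged then, once.
The state is a dict: "clock": time; "joints": joint angles; "joint_vel": joint speeds; "joint_efforts": joint torques, N m; "position": TCP position; "ee_rot": TCP orientation; "contact_force": force on the tool from outside, world axes, zero at the start; "wrist_torque": the same for the moment, N m; "gripper_width": finger opening in mm; "grasp_force": force on a finger pad.
Only numpy, scipy, OpenCV 4.12 (cv2) and the standard library are available. Lean on these libraries where they do the work, as an engineer would, in place of code of your own. Each camera call takes 0.05 s, during which the arm holds its last target. There are 200 camera calls.

## Working session

There is one attempt and no reset: what is moved stays moved. The work goes in short steps, Python scripts to look and compute and a shell command to move; the robot and the scene stay as the last step left them, time stands still between calls to the robot, and variables do not carry over. Pictures are saved under pics/ and viewed, at most 10 in all, crops included, and the job is handed in when it is done.

```bash
mkdir -p pics; ls; python3 - <<'E'
from bench import arm
import cv2,json,pickle
d={}
for n in("side","top","wrist"):
    r=arm.get_image(n); d[n]=r; cv2.imwrite(f"pics/{n}0.png",r["image"][:,:,::-1])
    print(n,r["fx"],r["fy"],r["cx"],r["cy"],r["xyz"],r["rotation"])
pickle.dump(d,open("cal0.pkl","wb"))
print(arm.read_state())
E
```

```text
pics
side 511.70843125345135 511.70843125345135 315.5566636909324 200.0845628937657 [-413.74317654 -126.41014574  756.2722172 ] [ 0.69218342 -0.5417605   0.29613189 -0.37374265]
top 400.37674896679897 400.37674896679897 321.74006265448566 201.92344472977487 [ 453.74322542  118.90336458 1313.57914194] [ 0.71413331 -0.6988761   0.03388623 -0.02091726]
wrist 308.0183156257122 308.0183156257122 319.886637473403 202.54333986217435 [ 197.80969979 -597.7258529   373.20196641] [0.53644794 0.83295195 0.11462682 0.0726316 ]
{'clock': 0.15, 'joints': array([-8.84384742e-01,  3.85393567e-01,  6.89924557e-03, -3.04941265e-04,
       -1.19403003e+00, -2.58598361e-01]), 'joint_vel': array([ 0.000798  , -0.00232387,  0.00582746,  0.00131746, -0.00044675,
       -0.00040992]), 'joint_efforts': array([-2.87561215e-05, -3.92677867e+01,  1.88582468e+01,  4.18860331e+00,
       -3.38968748e-03, -6.99673151e-06]), 'position': array([ 259.12828046, -568.29363837,  255.45574843]), 'ee_rot': array([-2.12224067e-01,  9.77220640e-01,  8.33844410e-04, -2.67028070e-04]), 'contact_force': array([-0.5982413 ,  0.07703988, -0.59972865]), 'wrist_torque': array([-0.00336899,  0.05287365,  0.00273744]), 'grasp_force': 0.0, 'gripper_width': 85.41061532731192}
```

View pics/top0.png

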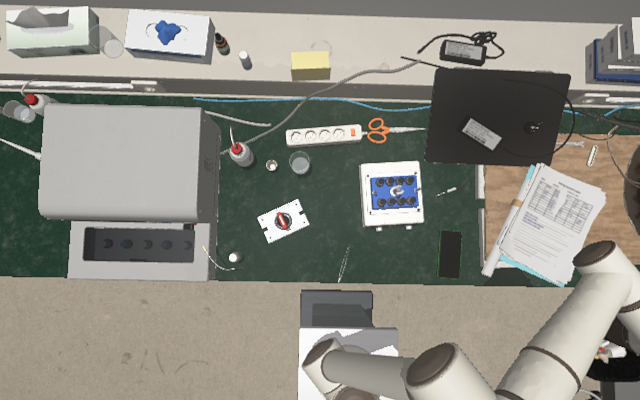

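View pics/side0.png

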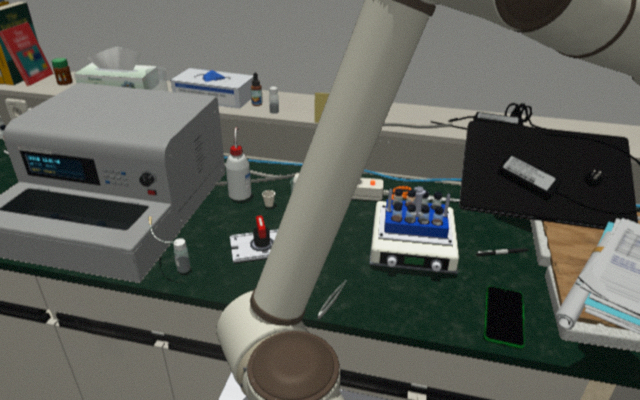

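The top view shows the cover near pixel (283,221), with the wing centre about (283,222). The mixer is near (393,193) and the stud about (397,191). I'll enlarge both.

```bash
python3 - <<'E'
import pickle,cv2,numpy as np
d=pickle.load(open("cal0.pkl","rb"))
im=d["top"]["image"][:,:,::-1]
a=cv2.resize(im[190:255,248:318],None,fx=8,fy=8,interpolation=cv2.INTER_CUBIC)[:520,:560]
b=cv2.resize(im[150:240,350:440],None,fx=6,fy=6,interpolation=cv2.INTER_CUBIC)
a=cv2.resize(im[192:250,250:316],(396,348),interpolation=cv2.INTER_CUBIC)
b=cv2.resize(im[155:235,355:428],(438,480),interpolation=cv2.INTER_CUBIC)[:,:404]
o=np.zeros((480,800,3),np.uint8);o[:348,:396]=a;o[:,396:]=b
cv2.imwrite("pics/crop1.png",o)
E
```

```text
(no output)
```

View pics/crop1.png

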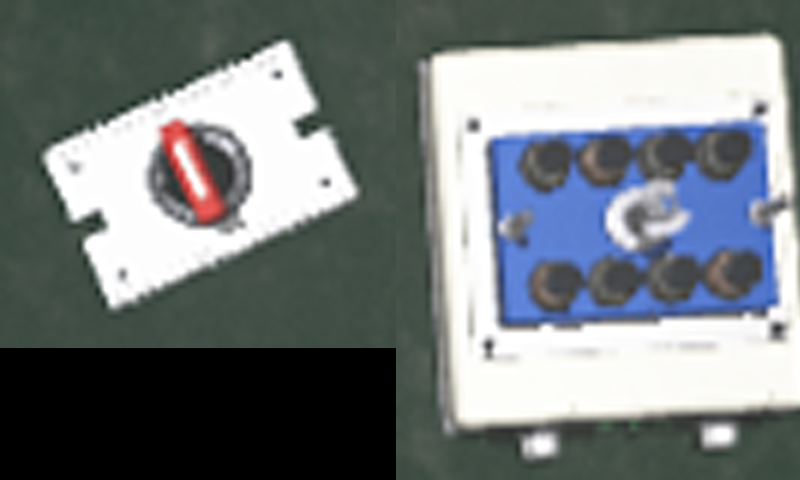

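The crop shows the cover corners at (43,156), (290,40), (358,192) and (112,310), with the wing ends at (172,127) and (210,218). The eight caps and both rods are also visible.

```bash
cat > h.py <<'E'
import numpy as np
from scipy.spatial.transform import Rotation as R
def ray(c,px):
    px=np.atleast_2d(px).astype(float)
    d=np.c_[(px[:,0]-c["cx"])/c["fx"],(px[:,1]-c["cy"])/c["fy"],np.ones(len(px))]
    return R.from_quat(c["rotation"]).apply(d)
def at(c,px,z):
    d=ray(c,px); o=np.array(c["xyz"]); return o+d*((z-o[2])/d[:,2])[:,None]
def proj(c,P):
    p=R.from_quat(c["rotation"]).inv().apply(np.atleast_2d(P)-c["xyz"])
    return np.c_[p[:,0]/p[:,2]*c["fx"]+c["cx"],p[:,1]/p[:,2]*c["fy"]+c["cy"]]
def fit2(m,w):  # rigid 2D model->world: pos, yaw(deg), rms
    m=np.array(m,float);w=np.array(w)[:,:2];mc,wc=m.mean(0),w.mean(0)
    z=((w-wc)@[1,1j])@np.conj((m-mc)@[1,1j]); a=np.angle(z)
    Rm=np.array([[np.cos(a),-np.sin(a)],[np.sin(a),np.cos(a)]])
    t=wc-Rm@mc; return t,np.degrees(a),np.sqrt(((m@Rm.T+t-w)**2).sum(1).mean())
E
python3 - <<'E'
import pickle,numpy as np
from h import *
d=pickle.load(open("cal0.pkl","rb"));c=d["top"]
A=lambda p:np.array(p)/6+[250,192]-.42
B=lambda p:(np.array(p)-[396,0])/6+[355,155]-.42
# cover corners: UL= +x,+y
w=at(c,A([(43,156),(290,40),(358,192),(112,310)]),10);print(fit2([(46,72),(46,-72),(-46,-72),(-46,72)],w))
wg=at(c,A([(172,127),(210,218)]),74);print(wg,wg.mean(0),np.degrees(np.arctan2(*(wg[0]-wg[1])[1::-1])))
v=at(c,B([(548,163),(606,160),(665,155),(725,152),(556,286),(614,282),(672,277),(735,272)]),132)
print(v,v.mean(0)); u=(v[3]-v[0]+v[7]-v[4])/2;print(np.degrees(np.arctan2(u[0],-u[1])),np.linalg.norm(u))
r=at(c,B([(516,222),(772,207)]),150);print(r,r.mean(0))
s=at(c,B([(655,190)]),166);print("stud tip",s)
for n,p in dict(bottle=(236,148),beaker=(300,163),vial=(234,257),cruc=(271,165)).items(): print(n,at(c,[p],30))
s=d["side"]; print(R.from_quat(d["wrist"]["rotation"]).as_matrix())
E
```

```text
(array([491.60052533, 220.32584931]), np.float64(26.413876518021226), np.float64(1.8157975651134712))
[[513.71109283 230.96909864  74.        ]
 [467.32602287 210.10468633  74.        ]] [490.51855785 220.53689248  74.        ] 24.21863416185553
[[ 609.9457806   -73.94486171  132.        ]
 [ 612.12130844 -102.83702998  132.        ]
 [ 615.31288336 -132.25518478  132.        ]
 [ 617.51745984 -162.21453878  132.        ]
 [ 548.75232778  -78.50221982  132.        ]
 [ 551.38154321 -107.28009056  132.        ]
 [ 554.51094844 -136.08946105  132.        ]
 [ 557.70013867 -167.42417653  132.        ]] [ 583.40529879 -120.0684454   132.        ]
5.326261858082116 88.98000988736544
[[ 578.20076049  -55.62273767  150.        ]
 [ 588.44674943 -181.13281754  150.        ]] [ 583.32375496 -118.37777761  150.        ]
stud tip [[ 593.54095895 -120.2846467   166.        ]]
bottle [[722.52511255 377.52013635  30.        ]]
beaker [[678.49032593 169.3894162   30.        ]]
vial [[372.47746175 370.76325674  30.        ]]
cruc [[669.69311163 262.82674314  30.        ]]
[[-0.41389653  0.87701965  0.2439799 ]
 [ 0.91032177  0.39816861  0.11303112]
 [ 0.00198538  0.2688834  -0.96317069]]
```

```bash
python3 -m pendant '[[-0.04,0.023,-0.003,0,0,0,0.085],[-0.04,0.023,-0.003,0,0,0,0.085],[-0.04,0.023,-0.003,0,0,0,0.085],[-0.04,0.023,-0.003,0,0,0,0.085],[-0.04,0.023,-0.003,0,0,0,0.085],[-0.04,0.023,-0.003,0,0,0,0.085],[-0.04,0.023,-0.003,0,0,0,0.085],[-0.04,0.023,-0.003,0,0,0,0.085],[-0.04,0.023,0,0,0,0,0.085],[-0.04,0.023,0,0,0,0,0.085],[-0.04,0.023,0,0,0,0,0.085],[-0.04,0.021,0,0,0,0,0.085]]'
python3 -m pendant '[[0,0,0,0,0,0,0.085],[0,0,0,0,0,0,0.085]]'
python3 - <<'E'
from bench import arm
import cv2,pickle
r=arm.get_image("wrist");s=arm.read_state();pickle.dump((r,s),open("w1.pkl","wb"))
print(s["position"],s["ee_rot"],s["joints"],r["xyz"],s["clock"])
cv2.imwrite("pics/w1.png",r["image"][:,:,::-1])
E
```

```text
clock: 1.35
position: [583.0, -118.3, 280.2]
ee_rot: [-0.212, 0.977, 0.0, -0.0]
contact_force: [0.3, -0.8, 0.1]
gripper_width: 84.7
grasp_force: 0.0
clock: 1.55
position: [582.5, -119.2, 279.5]
ee_rot: [-0.213, 0.977, 0.0, -0.001]
contact_force: [0.2, -0.4, -0.7]
gripper_width: 85.1
grasp_force: 0.0
[ 582.03179562 -120.09310558  279.78581358] [-2.12480076e-01  9.77165160e-01  1.40800928e-04 -6.68406128e-04] [ 6.87224968e-02  3.17918334e-01 -3.22290888e-02 -9.03988824e-05
 -1.22201241e+00 -1.21126318e+00] [ 521.37239022 -148.62225632  397.45246857] 1.6
```

View pics/w1.png

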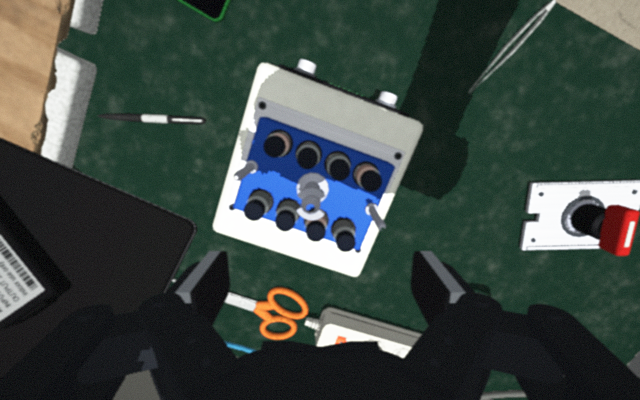

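The wrist view shows the mixer with the stud near (312,195), the rods near (240,175) and (378,217), and the cover at the right. I'll enlarge the mixer for an accurate fit.

```bash
python3 - <<'E'
import pickle,cv2
r,s=pickle.load(open("w1.pkl","rb"))
cv2.imwrite("pics/w1c.png",cv2.resize(r["image"][125:260,225:400,::-1],None,fx=4.4,fy=4.4,interpolation=cv2.INTER_CUBIC))
E
```

```text
(no output)
```

View pics/w1c.png

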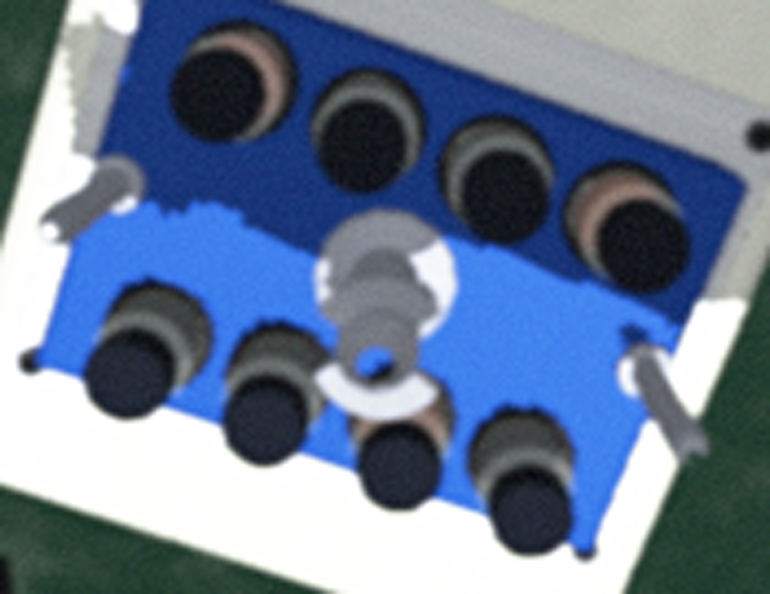

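Cap-top centres, rod tips at (52,231) and (695,447), and the stud nose at (377,362) are clear in the 4.4x crop.

```bash
python3 - <<'E'
import pickle,numpy as np
from h import *
c,s=pickle.load(open("w1.pkl","rb"))
B=lambda p:np.array(p)/4.4+[225,125]-.39
v=at(c,B([(219,95),(362,146),(506,197),(645,245),(130,373),(266,420),(400,467),(530,513)]),132)
print(v[:,:2],v.mean(0));
print(fit2([(-30.5,-45),(-30.5,-15),(-30.5,15),(-30.5,45),(30.5,-45),(30.5,-15),(30.5,15),(30.5,45)],v))
r=at(c,B([(52,231),(695,447)]),152);print(r,r.mean(0),np.linalg.norm(r[1]-r[0]),fit2([(0,-64),(0,64)],r))
print("tip",at(c,B([(377,362)]),166))
E
```

```text
[[ 559.14373527 -173.7103318 ]
 [ 556.64417874 -144.56331253]
 [ 554.01145411 -114.64053118]
 [ 551.19642582  -85.28407998]
 [ 618.69777536 -168.9375339 ]
 [ 616.48866789 -139.70757743]
 [ 614.40884619 -110.27464804]
 [ 612.43329667  -81.11470171]] [ 585.37804751 -127.27908957  132.        ]
(array([ 585.37804751, -127.27908957]), np.float64(4.469607263597902), np.float64(0.7351336123487252))
[[ 591.89632487 -190.34867796  152.        ]
 [ 580.13050929  -63.30736859  152.        ]] [ 586.01341708 -126.82802327  152.        ] 127.58498619513631 (array([ 586.01341708, -126.82802327]), np.float64(5.291302585501667), np.float64(0.20750690243185324))
tip [[ 586.06696499 -127.1108866   166.        ]]
```

```bash
python3 -m pendant '[[-0.007,0.043,0,0,0,0,0.085],[-0.007,0.043,0.004,0,0,0,0.085],[-0.007,0.043,0.012,0,0,0,0.085],[-0.007,0.043,0.012,0,0,0,0.085],[-0.007,0.043,0.012,0,0,0,0.085],[-0.007,0.043,0.012,0,0,0,0.085],[-0.007,0.043,0.012,0,0,0,0.085],[-0.007,0.043,0.012,0,0,0,0.085],[0,0,0,0,0,0,0.085],[0,0,0,0,0,0,0.085],[0,0,0,0,0,0,0.085]]'
python3 - <<'E'
from bench import arm
import cv2,pickle
r=arm.get_image("wrist");s=arm.read_state();pickle.dump((r,s),open("w2.pkl","wb"))
print(s["position"],s["ee_rot"],s["joints"],r["xyz"],s["clock"])
cv2.imwrite("pics/w2.png",r["image"][:,:,::-1])
E
```

```text
clock: 2.7
position: [490.9, 214.7, 204.8]
ee_rot: [-0.211, 0.977, 0.0, 0.0]
contact_force: [0.1, 0.7, -0.1]
gripper_width: 84.8
grasp_force: 0.0
[491.05551279 214.57459041 204.86673832] [-2.11173940e-01  9.77448417e-01  1.31426454e-04  3.75632053e-04] [ 7.14833875e-01  2.78416437e-01 -2.87601923e-01  1.55420365e-04
 -1.00399293e+00 -1.86016191e+00] [429.41203064 185.46594065 322.62064915] 2.75
```

View pics/w2.png

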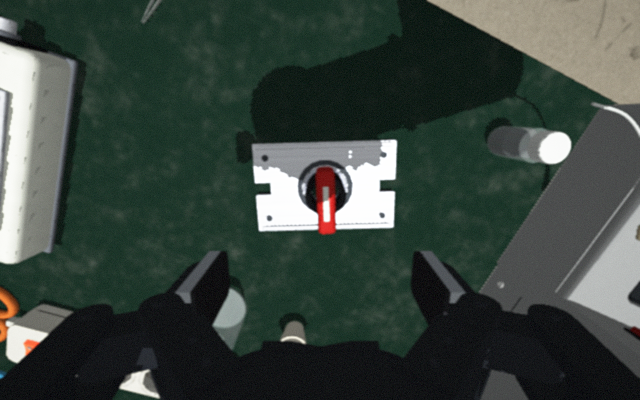

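The wrist view shows the cover corners at (252,142), (396,140), (394,228) and (258,231). The wing runs from (325,168) to (327,234).

```bash
python3 - <<'E'
import pickle,numpy as np,cv2
from h import *
c,s=pickle.load(open("w2.pkl","rb"))
w=at(c,[(252,142),(396,140),(394.5,228.5),(257.5,230.5)],10);print(w[:,:2],fit2([(-46,-72),(-46,72),(46,72),(46,-72)],w))
im=c["image"];h=cv2.cvtColor(im,cv2.COLOR_RGB2HSV)
m=(((h[...,0]<8)|(h[...,0]>172))&(h[...,1]>150)&(h[...,2]>70)).astype(np.uint8);m[:,:290]=0;m[:,360:]=0;m[:150]=0;m[250:]=0
ys,xs=np.nonzero(m)
for y in range(ys.min(),ys.max()+1,6):
    q=xs[ys==y];print(y,q.min(),q.max())
print(ys.max(), at(c,[((xs[ys==y].min()+xs[ys==y].max())/2,y) for y in (212,230)],74))
# predicted wing corners for cover pose
t,a,_=fit2([(-46,-72),(-46,72),(46,72),(46,-72)],w)
a=np.radians(a);M=np.array([[np.cos(a),-np.sin(a)],[np.sin(a),np.cos(a)]])
for z in(46,74):
  P=np.c_[np.array([(-28,-8),(-28,8),(28,8),(28,-8)])@M.T+t,[z]*4];print(z,proj(c,P).round(1).tolist())
E
```

```text
[[479.86654014 133.85866321]
 [418.80623619 263.98094375]
 [502.40484535 306.90933281]
 [565.53729928 173.02811331]] (array([491.65373024, 219.44426327]), np.float64(25.39188086583713), np.float64(1.8206120523618137))
168 319 330
174 316 333
180 316 334
186 316 334
192 316 334
198 317 335
204 317 335
210 317 335
216 319 333
222 319 334
228 319 334
234 322 325
234 [[498.40363092 221.90372136  74.        ]
 [512.78073133 229.44307279  74.        ]]
46 [[316.3, 165.7], [334.1, 165.4], [334.4, 224.0], [317.6, 224.2]]
74 [[315.9, 171.0], [335.6, 170.6], [335.9, 234.9], [317.3, 235.2]]
```

```bash
python3 -m pendant '[[-0.0025,0.004,0.03,0,0,-1,0.085],[0,0,0.04,0,0,0,0.07],[0,0,0.035,0,0,0,0.06],[0,0,0.021,0,0,0,0.05],[0,0,0,0,0,0,0.04],[0,0,0,0,0,0,0.02],[0,0,0,0,0,0,0],[0,0,0,0,0,0,0],[0,0,0,0,0,0,0],[0,0,0,0,0,0,0]]'
```

```text
clock: 3.75
position: [492.4, 221.0, 80.1]
ee_rot: [-0.221, 0.975, 0.0, 0.002]
contact_force: [1.6, -3.4, 5.6]
gripper_width: 14.8
grasp_force: 60.6
```

```bash
python3 -m pendant '[[0,0,-0.01,0,0,0,0],[0,0,-0.02,0,0,0,0],[0,0,-0.03,0,0,0,0],[0,0,-0.035,0,0,0,0],[0,0,-0.035,0,0,0,0],[0,0,-0.035,0,0,0,0],[0,0,-0.03,0,0,0,0],[0,0,-0.01,0,0,0,0],[0,0,0,0,0,0,0],[0,0,0,0,0,0,0],[0,0,0,0,0,0,0]]'
python3 - <<'E'
from bench import arm
import numpy as np
from scipy.spatial.transform import Rotation as R
s=arm.read_state();print(s["position"],s["joints"],s["contact_force"],s["wrist_torque"])
M=R.from_quat(s["ee_rot"]).as_matrix();print(M)
yaw=np.degrees(np.arctan2(M[1,0],M[0,0]));print("yaw",yaw)
print((M.T@(np.array([585.7,-127,280])-s["position"])))
E
```

```text
clock: 4.85
position: [490.1, 220.2, 280.6]
ee_rot: [-0.221, 0.975, -0.001, -0.003]
contact_force: [-0.3, -0.3, -5.3]
gripper_width: 14.3
grasp_force: 64.5
[490.05176838 220.1560341  280.61182927] [ 7.23659089e-01  2.20565967e-01 -1.64225566e-01 -1.19860081e-03
 -1.19137190e+00 -1.84908886e+00] [-0.33590835 -0.34743108 -5.29770247] [-0.00746069 -0.03857371  0.02714085]
[[-9.02632256e-01 -4.30386294e-01 -4.75902508e-03]
 [-4.30377895e-01  9.02644710e-01 -2.71921271e-03]
 [ 5.46602070e-03 -4.06269903e-04 -9.99984979e-01]]
yaw -154.50804718592357
[  63.06975985 -354.5239972     1.10061884]
```

```bash
python3 -m pendant '[[0.003,-0.015,0,0,0,0,0],[0.006,-0.034,0,0,0,0,0],[0.007,-0.042,0,0,0,0,0],[0.008,-0.045,0,0,0,0,0],[0.008,-0.045,0,0,0,0,0],[0.008,-0.045,0,0,0,0,0],[0.008,-0.045,0,0,0,0,0],[0.007,-0.042,0,0,0,0,0],[0.006,-0.029,0,0,0,0,0],[0.002,-0.0125,0,0,0,0,0]]'
python3 -m pendant '[[0,0,0,0,0,4,0],[0,0,0,0,0,7,0],[0,0,0,0,0,7,0],[0,0,0,0,0,2.7,0],[0,0,0,0,0,0,0],[0,0,0,0,0,0,0],[0,0,0,0,0,0,0]]'
python3 - <<'E'
from bench import arm
import numpy as np,cv2,pickle
from scipy.spatial.transform import Rotation as R
r=arm.get_image("wrist");s=arm.read_state();pickle.dump((r,s),open("w3.pkl","wb"))
cv2.imwrite("pics/w3.png",r["image"][:,:,::-1])
print(s["position"],s["joints"],s["contact_force"],s["wrist_torque"])
M=R.from_quat(s["ee_rot"]).as_matrix();print(M)
print("yaw",np.degrees(np.arctan2(M[1,0],M[0,0])))
print((M.T@(np.array([585.7,-127,280])-s["position"])))
E
```

```text
clock: 5.85
position: [586.6, -129.7, 281.4]
ee_rot: [-0.219, 0.976, 0.0, -0.002]
contact_force: [0.6, 0.6, -6.1]
gripper_width: 14.6
grasp_force: 64.4
clock: 6.55
position: [586.9, -126.3, 282.9]
ee_rot: [-0.042, 0.999, 0.0, -0.0]
contact_force: [-0.7, 0.1, -5.8]
gripper_width: 14.8
grasp_force: 64.5
[ 586.93845944 -126.27759453  283.07297798] [ 5.74668113e-02  3.26071953e-01 -1.21299458e-02 -7.74959064e-05
 -1.23309529e+00 -1.54353555e+00] [-0.42049093  0.87759305 -5.39922807] [-0.01898142 -0.01736695 -0.00018407]
[[-9.96414813e-01 -8.46006316e-02 -5.04235346e-04]
 [-8.46006645e-02  9.96414936e-01  4.42310122e-05]
 [ 4.98685659e-04  8.67310810e-05 -9.99999872e-01]]
yaw -175.14693747889922
[ 1.29360286 -0.61530767  3.07357011]
```

View pics/w3.png

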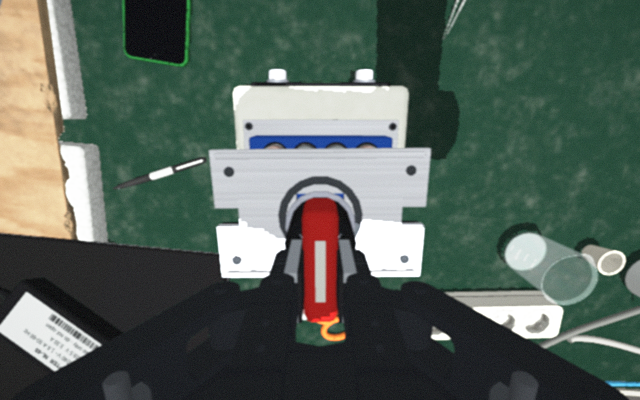

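The cover hangs roughly level, with corners near (209,150), (431,149), (424,272) and (218,277). I'll work out its pose relative to the mixer.

```bash
python3 - <<'E'
import pickle,numpy as np
from h import *
from scipy.optimize import least_squares
c,s=pickle.load(open("w3.pkl","rb"))
px=np.array([(209,150),(431,149),(424,272.5),(218,277)])
m=np.array([(-46,-72,10),(-46,72,10),(46,72,10),(46,-72,10)],float)
for z in(195,199,203): print(z,fit2(m[:,:2],at(c,px,z)))
f=lambda p:(proj(c,R.from_rotvec(p[3:]).apply(m)+p[:3])-px).ravel()
o=least_squares(f,[587,-126,189,0,0,.085]);print(o.x[:3],np.degrees(o.x[3:]),o.fun.round(1))
E
```

```text
195 (array([ 586.30066851, -127.05519699]), np.float64(5.517686373428484), np.float64(3.4107021785771767))
199 (array([ 585.00585347, -127.17165147]), np.float64(5.5176863734285035), np.float64(2.39879956556756))
203 (array([ 583.71103844, -127.28810596]), np.float64(5.517686373428476), np.float64(2.3922382518571275))
[ 584.72282597 -126.72422627  190.44091322] [-1.72079443 -1.05998873  5.09592895] [-0.3 -1.5  0.5 -2.2 -3.4  2.4  3.1  1.8]
```

```bash
python3 -m pendant '[[0,0,0.006,0,0,0,0],[0,0,0.008,0,0,0,0],[0,0,0.008,0,0,0,0],[0,0,0.008,0,0,0,0],[0,0,0,0,0,0,0]]'; python3 -m pendant '[[0,0,0.006,0,0,0,0],[0,0,0.006,0,0,0,0],[0,0,0.004,0,0,0,0],[0,0,0,0,0,0,0]]'; python3 -c "
from bench import arm;s=arm.read_state();print(s['position'],s['wrist_torque'])"
```

```text
clock: 7.1
position: [586.1, -126.2, 251.1]
ee_rot: [-0.042, 0.999, 0.0, -0.002]
contact_force: [-0.0, 0.6, -5.9]
gripper_width: 14.5
grasp_force: 64.4
clock: 7.5
position: [586.6, -126.3, 236.4]
ee_rot: [-0.042, 0.999, 0.0, -0.001]
contact_force: [0.2, -0.8, -5.1]
gripper_width: 14.6
grasp_force: 64.4
[ 586.59115178 -126.32878791  236.40374161] [ 0.04945615 -0.00890847  0.0256077 ]
```

```bash
python3 -m pendant '[[0,0,0.004,0,0,0,0],[0,0,0.004,0,0,0,0],[0,0,0,0,0,0,0]]'; python3 -m pendant '[[0,0,0.002,0,0,0,0],[0,0,0.002,0,0,0,0],[0,0,0,0,0,0,0]]'
```

```text
clock: 7.8
position: [586.6, -126.3, 228.5]
ee_rot: [-0.042, 0.999, 0.0, -0.001]
contact_force: [-0.9, 1.0, -5.4]
gripper_width: 14.5
grasp_force: 64.4
clock: 8.1
position: [587.2, -126.4, 226.0]
ee_rot: [-0.042, 0.999, -0.0, 0.0]
contact_force: [-1.7, 0.4, -0.4]
gripper_width: 14.5
grasp_force: 65.0
```

```bash
python3 -m pendant '[[0,0,0.001,0,0,0,0],[0,0,0.001,0,0,0,0],[0,0,0,0,0,0,0]]';python3 -c "
from bench import arm;s=arm.read_state();print(s['position'],s['contact_force'],s['wrist_torque'])"
```

```text
clock: 8.4
position: [587.2, -126.4, 223.6]
ee_rot: [-0.042, 0.999, -0.0, 0.0]
contact_force: [-0.9, 0.2, -0.7]
gripper_width: 14.7
grasp_force: 65.0
[ 587.18054316 -126.44591591  223.62525494] [-0.89584652  0.20367227 -0.69957229] [ 0.10707     0.39034915 -0.01735678]
```

```bash
python3 -m pendant '[[0,0,0.001,0,0,0,0],[0,0,0,0,0,0,0]]'; python3 -m pendant '[[0,0,0.001,0,0,0,0],[0,0,0,0,0,0,0]]'
```

```text
clock: 8.6
position: [587.2, -126.4, 222.4]
ee_rot: [-0.042, 0.999, -0.0, 0.0]
contact_force: [-0.8, 0.3, -1.5]
gripper_width: 14.6
grasp_force: 65.0
clock: 8.8
position: [587.2, -126.4, 221.2]
ee_rot: [-0.042, 0.999, -0.0, 0.0]
contact_force: [-0.7, -0.0, -1.7]
gripper_width: 14.7
grasp_force: 65.0
```

```bash
python3 -m pendant '[[0,0,0.001,0,0,0,0],[0,0,0,0,0,0,0]]'|sed -n '2p;4p'; python3 -c "
from bench import arm;s=arm.read_state();print(s['position'],s['contact_force'],s['wrist_torque'])"
```

```text
position: [587.2, -126.4, 220.2]
contact_force: [-0.3, 0.3, -1.5]
[ 587.15434506 -126.42703646  220.2010715 ] [-0.27400019  0.31593679 -1.4960881 ] [-0.06571763  0.1350458  -0.00331425]
```

```bash
python3 -m pendant '[[0,0,0.001,0,0,0,0],[0,0,0,0,0,0,0]]'|sed -n '2p;4p'; python3 -m pendant '[[0,0,0.0007,0,0,0,0],[0,0,0,0,0,0,0]]'|sed -n '2p;4p'
```

```text
position: [587.2, -126.4, 219.5]
contact_force: [-0.9, 0.1, -0.7]
position: [587.2, -126.4, 219.3]
contact_force: [-1.2, -1.3, 2.6]
```

```bash
python3 -m pendant '[[0,0,0.0007,0,0,0,0],[0,0,0,0,0,0,0]]'|sed -n '2p;4p'
```

```text
position: [587.3, -126.4, 219.2]
contact_force: [-3.1, 0.8, 5.1]
```

```bash
python3 -m pendant '[[0,0,0,0,0,-5,0],[0,0,-0.0003,0,0,-5,0],[0,0,0,0,0,0,0]]'|sed -n '2,4p'; python3 -m pendant '[[0,0,-0.0003,0,0,-5,0],[0,0,0,0,0,0,0]]'|sed -n '2,4p';python3 -m pendant '[[0,0,-0.0002,0,0,-5,0],[0,0,0,0,0,0,0]]'|sed -n '2,4p'; python3 -c "
from bench import arm;s=arm.read_state();print(s['position'],s['contact_force'],s['wrist_torque'])"
```

```text
position: [587.5, -126.3, 219.7]
ee_rot: [-0.13, 0.992, -0.0, 0.001]
contact_force: [-2.4, 0.1, 6.2]
position: [587.5, -126.3, 219.9]
ee_rot: [-0.173, 0.985, -0.0, 0.001]
contact_force: [-2.3, 0.5, 6.3]
position: [587.5, -126.3, 220.1]
ee_rot: [-0.216, 0.976, -0.0, 0.001]
contact_force: [-2.4, 0.9, 5.0]
[ 587.49695017 -126.30358645  220.13899705] [-2.40759894  0.93710106  5.03644573] [0.38687963 0.70169218 0.03911226]
```

```bash
python3 -m pendant '[[0.0006,0.0003,-0.0002,0,0,-5,0],[0,0,0,0,0,0,0]]'|sed -n '2,4p'; python3 -m pendant '[[0,0,-0.0002,0,0,-5,0],[0,0,0,0,0,0,0]]'|sed -n '2,4p';python3 -m pendant '[[0,0,-0.0002,0,0,-5,0],[0,0,0,0,0,0,0]]'|sed -n '2,4p';python3 -m pendant '[[0,0,-0.0002,0,0,-5,0],[0,0,0,0,0,0,0]]'|sed -n '2,4p'
```

```text
position: [587.3, -126.2, 220.4]
ee_rot: [-0.258, 0.966, -0.001, 0.002]
contact_force: [-0.3, 2.0, 5.3]
position: [587.3, -126.1, 220.6]
ee_rot: [-0.299, 0.954, -0.001, 0.001]
contact_force: [-1.0, 2.0, 6.2]
position: [587.3, -126.1, 220.8]
ee_rot: [-0.341, 0.94, -0.001, 0.001]
contact_force: [-2.0, 1.7, 5.3]
position: [587.3, -126.1, 221.0]
ee_rot: [-0.381, 0.924, -0.001, 0.001]
contact_force: [-0.6, 1.4, 6.0]
```

Backing so far is 40°. The knob is riding up the ridge under a steady light push, so I'll continue.

```bash
for i in 1 ; do python3 -m pendant '[[0,0,-0.0002,0,0,-5,0],[0,0,0,0,0,0,0]]'|sed -n '2,4p'; python3 -m pendant '[[0,0,-0.0002,0,0,-5,0],[0,0,0,0,0,0,0]]'|sed -n '2,4p';python3 -m pendant '[[0,0,-0.0002,0,0,-5,0],[0,0,0,0,0,0,0]]'|sed -n '2,4p';python3 -m pendant '[[0,0,-0.0002,0,0,-5,0],[0,0,0,0,0,0,0]]'|sed -n '2,4p'; done
```

```text
position: [587.3, -126.1, 221.2]
ee_rot: [-0.421, 0.907, -0.001, 0.001]
contact_force: [-1.8, 1.8, 6.3]
position: [587.3, -126.1, 221.4]
ee_rot: [-0.46, 0.888, -0.001, 0.001]
contact_force: [-1.7, 2.6, 6.2]
position: [587.3, -126.1, 221.7]
ee_rot: [-0.499, 0.867, -0.001, 0.001]
contact_force: [-0.6, 2.0, 7.2]
position: [587.3, -126.0, 221.9]
ee_rot: [-0.536, 0.844, -0.001, 0.001]
contact_force: [-1.7, 2.3, 7.2]
```

```bash
python3 -m pendant '[[0,0,-0.0003,0,0,-5,0],[0,0,0,0,0,0,0]]'|sed -n '2,4p'; python3 -m pendant '[[0,0,-0.0003,0,0,-5,0],[0,0,0,0,0,0,0]]'|sed -n '2,4p';python3 -m pendant '[[0,0,-0.0002,0,0,-5,0],[0,0,0,0,0,0,0]]'|sed -n '2,4p'
```

```text
position: [587.4, -126.0, 222.0]
ee_rot: [-0.572, 0.82, -0.001, 0.001]
contact_force: [-1.0, 1.9, 6.5]
position: [587.4, -125.9, 222.2]
ee_rot: [-0.607, 0.794, -0.001, 0.001]
contact_force: [-2.0, 2.4, 5.5]
position: [587.5, -125.9, 222.3]
ee_rot: [-0.641, 0.767, -0.001, 0.001]
contact_force: [-0.4, 2.5, 6.1]
```

```bash
python3 -m pendant '[[0,0,-0.0002,0,0,-5,0],[0,0,0,0,0,0,0]]'|sed -n '2,4p'; python3 -m pendant '[[0,0,-0.0002,0,0,-5,0],[0,0,0,0,0,0,0]]'|sed -n '2,4p'
```

```text
position: [587.3, -125.8, 222.3]
ee_rot: [-0.674, 0.739, -0.001, 0.001]
contact_force: [-0.6, 2.5, 3.6]
position: [587.0, -125.9, 222.1]
ee_rot: [-0.705, 0.709, -0.0, 0.001]
contact_force: [0.5, 3.2, 5.2]
```

```bash
python3 -m pendant '[[0,0,-0.0002,0,0,-5,0],[0,0,0,0,0,0,0]]'|sed -n '2,4p'; python3 -m pendant '[[0,0,-0.0002,0,0,-5,0],[0,0,0,0,0,0,0]]'|sed -n '2,4p'
```

```text
position: [586.2, -126.0, 221.1]
ee_rot: [0.735, -0.678, -0.0, -0.0]
contact_force: [0.4, 3.1, -0.1]
position: [586.2, -125.9, 220.9]
ee_rot: [0.764, -0.645, -0.001, -0.0]
contact_force: [0.6, 3.2, -1.3]
```

```bash
python3 -m pendant '[[0,0,0,0,0,-6,0],[0,0,0.001,0,0,-6,0],[0,0,0.001,0,0,0,0],[0,0,0.001,0,0,0,0],[0,0,0,0,0,0,0]]'|sed -n '2,4p'; python3 -m pendant '[[0,0,0.001,0,0,0,0],[0,0,0.001,0,0,0,0],[0,0,0,0,0,0,0]]'|sed -n '2,4p'
```

```text
position: [586.2, -126.0, 218.5]
ee_rot: [0.827, -0.562, -0.0, -0.0]
contact_force: [0.4, 4.3, -0.0]
position: [586.2, -126.1, 216.7]
ee_rot: [0.828, -0.561, -0.0, -0.0]
contact_force: [-0.2, 5.0, 0.4]
```

```bash
python3 -m pendant '[[0,0,0.001,0,0,0,0],[0,0,0.001,0,0,0,0],[0,0,0,0,0,0,0]]'|sed -n '2,4p'; python3 -c "
from bench import arm;s=arm.read_state();print(s['position'],s['contact_force'],s['wrist_torque'],s['joints'][5])"
```

```text
position: [586.2, -126.1, 214.6]
ee_rot: [0.828, -0.561, -0.0, -0.0]
contact_force: [-1.9, 4.8, 0.3]
[ 586.16862528 -126.07631504  214.62307807] [-1.91057161  4.78194303  0.30993443] [ 1.53468032  0.2512022  -0.01159883] 0.32241118588344475
```

```bash
python3 -m pendant '[[-0.0007,-0.0003,0.001,0,0,0,0],[0,0,0.001,0,0,0,0],[0,0,0,0,0,0,0]]'|sed -n '2,4p'; python3 -m pendant '[[0,0,0.0007,0,0,0,0],[0,0,0,0,0,0,0]]'|sed -n '2,4p'
```

```text
position: [586.2, -126.0, 212.7]
ee_rot: [0.828, -0.561, -0.0, 0.0]
contact_force: [-0.9, 0.5, -1.2]
position: [586.2, -125.9, 212.4]
ee_rot: [0.828, -0.561, -0.0, 0.0]
contact_force: [-1.6, 1.3, 1.6]
```

```bash
cat > st.py <<'E'
from bench import arm
import numpy as np
s=arm.read_state();n=s["ee_rot"];print(s["position"].round(1),"yaw",round(np.degrees(2*np.arctan2(n[1],n[0]))%360,1),s["contact_force"].round(1),s["wrist_torque"].round(3),s["joints"][5].round(3),s["clock"],s["gripper_width"])
E
python3 -m pendant '[[0,0,0,0,0,6,0],[0,0,0,0,0,6,0],[0,0,0,0,0,6,0],[0,0,0,0,0,0,0]]'>/dev/null;python3 st.py;python3 -m pendant '[[0,0,0,0,0,6,0],[0,0,0,0,0,6,0],[0,0,0,0,0,6,0],[0,0,0,0,0,0,0]]'>/dev/null;python3 st.py
```

```text
[ 586.6 -125.8  212.4] yaw 273.8 [0.3 0.6 1.3] [ 0.374  0.258 -0.04 ] 0.008 15.3 14.654340670024261
[ 587.  -125.8  212.3] yaw 255.9 [1.4 0.7 0.3] [ 0.301 -0.171 -0.05 ] -0.304 15.7 14.880848983402354
```

```bash
python3 -m pendant '[[0,0,0,0,0,6,0],[0,0,0,0,0,6,0],[0,0,0,0,0,0,0]]'>/dev/null;python3 st.py;python3 -m pendant '[[0,0,0,0,0,6,0],[0,0,0,0,0,6,0],[0,0,0,0,0,0,0]]'>/dev/null;python3 st.py;python3 -m pendant '[[0,0,0,0,0,6,0],[0,0,0,0,0,6,0],[0,0,0,0,0,0,0]]'>/dev/null;python3 st.py
```

```text
[ 587.2 -125.8  212.4] yaw 244.0 [ 2.3 -0.  -0.1] [ 0.099 -0.536 -0.024] -0.512 16.0 14.420492874576238
[ 587.1 -125.9  212.4] yaw 232.0 [ 2.5 -0.9 -1.1] [-0.125 -0.654 -0.042] -0.721 16.3 14.558772630553456
[ 586.9 -125.9  212.4] yaw 220.1 [ 2.3 -0.3 -0.6] [-0.289 -0.657  0.023] -0.93 16.6 14.654952738110943
```

```bash
python3 -m pendant '[[0,0,0,0,0,6,0],[0,0,0,0,0,6,0],[0,0,0,0,0,0,0]]'>/dev/null;python3 st.py;python3 -m pendant '[[0,0,0,0,0,6,0],[0,0,0,0,0,0,0]]'>/dev/null;python3 st.py;python3 -m pendant '[[0,0,0,0,0,5,0],[0,0,0,0,0,0,0]]'>/dev/null;python3 st.py
```

```text
[ 586.8 -125.8  212.4] yaw 208.1 [ 2.2 -0.9  0.1] [-0.355 -0.671 -0.014] -1.139 16.9 14.476370416436193
[ 586.7 -125.8  212.4] yaw 202.1 [ 2.4 -1.1 -1.6] [-0.35  -0.659 -0.046] -1.244 17.1 14.366589684310151
[ 586.7 -125.7  212.4] yaw 197.1 [ 2.8 -1.9  0.2] [-0.373 -0.735  0.019] -1.331 17.3 14.613607893861664
```

```bash
python3 -m pendant '[[0,0,0,0,0,5,0],[0,0,0,0,0,0,0]]'>/dev/null;python3 st.py;python3 -m pendant '[[0,0,0,0,0,5,0],[0,0,0,0,0,0,0]]'>/dev/null;python3 st.py;python3 -m pendant '[[0,0,0,0,0,4,0],[0,0,0,0,0,0,0]]'>/dev/null;python3 st.py
```

```text
[ 586.7 -125.8  212.4] yaw 192.1 [ 2.3 -1.4 -0.8] [-0.585 -0.775 -0.061] -1.419 17.5 14.343896871745638
[ 586.7 -125.9  212.3] yaw 187.1 [ 3.4 -2.9 -0.5] [-0.816 -0.951 -0.054] -1.506 17.7 14.499661404983954
[ 586.7 -125.9  212.3] yaw 183.1 [ 3.1 -3.1 -1.5] [-1.103 -1.011  0.06 ] -1.576 17.9 14.402010860392668
```

```bash
python3 -m pendant '[[0,0,0,0,0,4,0],[0,0,0,0,0,0,0]]'>/dev/null;python3 st.py;python3 -m pendant '[[0,0,0,0,0,4,0],[0,0,0,0,0,0,0]]'>/dev/null;python3 st.py
```

```text
[ 586.7 -125.7  212.2] yaw 179.1 [ 4.5 -3.9 -2.5] [-0.99  -1.143  0.132] -1.646 18.1 14.36644862486062
[ 586.7 -125.7  212.2] yaw 175.1 [ 3.6 -3.3 -2.9] [-1.033 -1.208  0.527] -1.715 18.3 14.195269715266148
```

The moment jumped from about 0.1 to 0.53 N m. I'll hold for a moment, then release and lift.

```bash
python3 -m pendant '[[0,0,0,0,0,0,0]]'>/dev/null;python3 st.py;python3 -m pendant '[[0,0,0,0,0,0,0.03],[0,0,0,0,0,0,0.05],[0,0,0,0,0,0,0.05],[0,0,0,0,0,0,0.05],[0,0,0,0,0,0,0.05]]';python3 st.py
```

```text
[ 586.7 -125.7  212.2] yaw 175.1 [ 3.3 -2.1 -2. ] [-1.047 -1.192  0.44 ] -1.715 18.4 14.991906827648869
clock: 18.9
position: [586.2, -125.5, 212.2]
ee_rot: [0.045, 0.999, 0.0, -0.0]
contact_force: [-0.7, -0.3, -0.3]
gripper_width: 50.3
grasp_force: 0.0
[ 586.2 -125.5  212.2] yaw 174.8 [-0.7 -0.3 -0.3] [-0.004 -0.007 -0.002] -1.72 18.9 50.34938378450763
```

Released with no residual contact. I'll retreat straight up and check.

```bash
python3 -m pendant '[[0,0,-0.01,0,0,0,0.06],[0,0,-0.03,0,0,0,0.06],[0,0,-0.03,0,0,0,0.06],[0,0,-0.03,0,0,0,0.06],[0,0,-0.02,0,0,0,0.06],[0,0,0,0,0,0,0.06],[0,0,0,0,0,0,0.06],[0,0,0,0,0,0,0.06]]'|sed -n '1,2p'
python3 - <<'E'
from bench import arm
import cv2,numpy as np,pickle
r=arm.get_image("wrist");t=arm.get_image("side");pickle.dump((r,t),open("w4.pkl","wb"))
a=r["image"][60:300,180:460,::-1];b=t["image"][150:290,220:470,::-1]
a=cv2.resize(a,(400,343));b=cv2.resize(b,(400,224),interpolation=cv2.INTER_CUBIC)
cv2.imwrite("pics/end.png",np.vstack([a,b]))
E
```

```text
clock: 19.7
position: [585.8, -125.4, 331.0]
```

View pics/end.png

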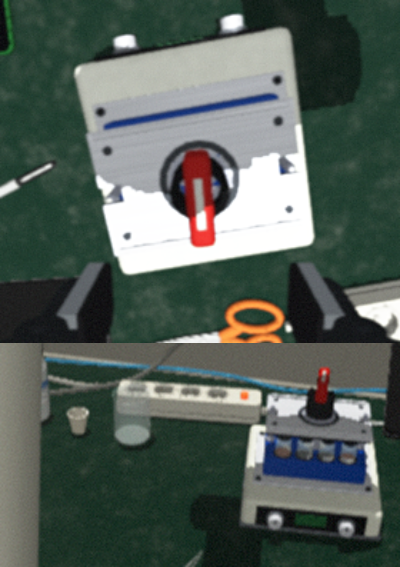

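The cover sits level with both rods in its notches, the knob is down, and the wing is at the angle where I left it. The other things haven't moved.

```bash
python3 -c "
from bench import arm;print(arm.job_done())"
```

```text
the job is handed in; nothing more can be done
None
```

The cover is clamped level on the vials with the stud and rods in place; the knob was backed about 90° until the thread dropped in, then turned forward to a firm stop (about 0.5 N m) and released, and the job is handed in at about 20 s (no verdict was returned).

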